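# Grade the red paper tubes by size along the board

## Robot

A 7-joint arm with a two-finger parallel gripper is mounted at the origin on the work surface. World frame = base frame: x ahead of the robot, y to its left, z up, the work surface at z = 0. Lengths are in mm, angles in rad, forces in N, time in s.
With the tool pointing down it reaches from about 400 to 875 mm from the base axis. Payload 4.4 kg.
Tool frame: the origin (TCP) lies midway between the tips of the shut fingers; the grasp point (between the pads) lies 19 mm behind it (ctrl.pinch_z is the distance from the TCP to the grasp point, in mm); z points along the fingers, y is the line along which they close (so a half turn about z gives the same grasp; the last joint's range is limited). The gripper opens to 85 mm and grips with 20 to 120 N. Pads are 22 mm wide; open, the fingers measure 114 mm over their backs; the gripper's body (76 mm by 85 mm) begins 54 mm behind the grasp point. The pads swing forward as they close: fully open they stand 13 mm farther back than shut.
Start: joints at [1.153, 0.628, 0.038, 1.517, -0.027, 0.996, -0.02], TCP at [224.01, -610.194, 231.313] pointing down, gripper open.
Joint ranges: [-3.06, 3.06], [-0.37, 2.12], [-1.25, 1.32], [0.18, 2.47], [-1.1, 4.24], [0.23, 1.98], [-2.94, 2.94]. Speed limits (rad/s): [2.57, 2.57, 3.14, 3.14, 3.14, 3.14, 3.14].

## Interface

Orientations are given as [roll, pitch, yaw] about the fixed x, y, z axes, in that order (R = Rz(yaw) Ry(pitch) Rx(roll)).
In Python, from cell import read_state, cams, order, ctrl gives the robot as it stands.
- The arm moves only by the tool move_arm, never from a script. Its argument "targets" is text: rows parted by semicolons, each of 7 numbers parted by spaces: the gripper's target within -1 to 1 (fully open at 1, half-way at 0, shut at -1), then the shift along the tool's x, y, z in cm, then the turn, a rotation vector about the tool's x, y, z in degrees. A call has 1 to 5 rows; each row shifts and turns the commanded pose from where the row before left it, along the tool's axes as they then stand; what a row does not reach is not made up. A row lasts 1/12 s, in which the tool goes at most 41.7 mm and 7.16 degrees, less where a joint would pass 70% of its speed; a pose out of reach is approached as far as the arm can. A call with a gripper value outside its range is refused whole. The fingers move at their own pace and stop on an object; the grip force is fixed at half the most. Time passes only in rows, so rows that do not move let the fingers close. It gives the time, the measured TCP pose, the force, the opening and the grip force at its end, in the units of the state.
- read_state(): the state, without advancing time (a new reading comes with each control period).
- cams.get_image(name): name is "side" or "top"; returns a dict with "color" (400x640x3 uint8, red, green, blue), "fovy" (degrees; the focal length in pixels is half the picture's height over the tangent of half this angle, whatever the lens; pixels are square), "cx", "cy" (the principal point, pixels), "rvec" (rotation vector, rad) and "tvec" (3), from world to camera coordinates, as OpenCV has them. Camera axes: x right, y down, z forward; pixel columns grow to the right and rows downward; lengths in mm; the calibration is good to about 2 mm. A picture is of the moment at which its call begins. There is no depth.
- order.finish_job(): hands the job in; it is judged then, once.
The state is a dict: "clock": time; "qpos": joint angles; "qd": joint speeds; "tau": joint torques, N m; "eef_pos": TCP position; "tool_rot": TCP orientation; "force": force on the tool from outside, world axes, zero at the start; "torque": the same for the moment, N m; "width": finger opening in mm; "gripper_force": force on a finger pad.
Only numpy, scipy, OpenCV 4.12 (cv2) and the standard library are available. Lean on these libraries where they do the work, as an engineer would, in place of code of your own. Each camera call takes 0.05 s, during which the arm holds its last target. There are 200 camera calls.

## Task

Stand the four red paper tubes upright on the board, one centred on each round mark, in order of size: the smallest on the yellow mark at one end of the row, each next one larger, up to the largest on the blue mark at the other end. Do not knock any tube over, leave the tin and the brass weight where they are, and let go of everything.

Things in the scene. Friction and masses are not known exactly. Their poses are not given: they have to be found in the camera images.
- tube_a_mid (a point): Centre (half-way up, on the axis) of the smallest of four loose upright solid red paper tubes: 28 mm in diameter, 50 mm tall, with a white disc on its top. Weighs under 130 g. Starts standing on the table (z = 0), on its flat end; z axis along the tube, up.
- tube_b_mid (a point): Centre (half-way up, on the axis) of the second smallest of four loose upright solid red paper tubes: 36 mm in diameter, 60 mm tall, with a grey disc on its top. Weighs under 130 g. Starts standing on the table (z = 0), on its flat end; z axis along the tube, up.
- tube_c_mid (a point): Centre (half-way up, on the axis) of the second largest of four loose upright solid red paper tubes: 44 mm in diameter, 70 mm tall, with a black disc on its top. Weighs under 130 g. Starts standing on the table (z = 0), on its flat end; z axis along the tube, up.
- tube_d_mid (a point): Centre (half-way up, on the axis) of the largest of four loose upright solid red paper tubes: 52 mm in diameter, 80 mm tall, with a brass-yellow disc on its top. Weighs under 130 g. Starts standing on the table (z = 0), on its flat end; z axis along the tube, up.
- mark_yellow: Fixed flat round yellow mark, 64 mm in diameter, with a small black dot in the centre, one of four in a straight row at 90 mm pitch on a dark wooden board (400 x 100 mm, 8 mm thick). It is always at one end of the row: the row begins here. Its origin is on its axis, on the board, 2 mm below its top face; the top face is level, 10 mm above the table. The row lies roughly across the robot's front, turned up to 12 degrees.
- mark_white: Fixed flat round white mark, 64 mm in diameter, with a small black dot in the centre, one of four in a straight row at 90 mm pitch on a dark wooden board (400 x 100 mm, 8 mm thick). One of the two middle marks; it may be the second or the third from the yellow one. Its origin is on its axis, on the board, 2 mm below its top face; the top face is level, 10 mm above the table. The row lies roughly across the robot's front, turned up to 12 degrees.
- mark_green: Fixed flat round green mark, 64 mm in diameter, with a small black dot in the centre, one of four in a straight row at 90 mm pitch on a dark wooden board (400 x 100 mm, 8 mm thick). One of the two middle marks; it may be the second or the third from the yellow one. Its origin is on its axis, on the board, 2 mm below its top face; the top face is level, 10 mm above the table. The row lies roughly across the robot's front, turned up to 12 degrees.
- mark_blue: Fixed flat round blue mark, 64 mm in diameter, with a small black dot in the centre, one of four in a straight row at 90 mm pitch on a dark wooden board (400 x 100 mm, 8 mm thick). It is always at the end of the row opposite the yellow one. Its origin is on its axis, on the board, 2 mm below its top face; the top face is level, 10 mm above the table. The row lies roughly across the robot's front, turned up to 12 degrees.
- tin_mid (a point): Bystander: open metal tin, 70 mm in diameter, 70 mm tall, loose on the table off one end of the board; point at its centre, half-way up. Leave alone.
- weight_mid (a point): Bystander: brass paper weight with a knob, 64 mm in diameter, 70 mm tall, loose on the table off one end of the board; point on its axis, half-way up. Leave alone.
Not all that is in view belongs to the job. What is shaped like the part that bears tube_c_mid but green is not meant. Leave any green look-alike of the part that bears tube_b_mid alone.

How it is judged:
By the outcome, as a careful person would: the job done as asked, in the order asked, and still so for the second after the job is handed in, with the robot touching nothing.
It also fails if it takes over 109 s, if anything falls off the work surface, if the arm or the gripper's body presses on something with over 40 N, if the wrist force passes 120 N, or if a joint passes its speed limit or range.

## Working session

There is one attempt and no reset: what is moved stays moved. The work goes in short steps, Python scripts to look and compute and a tool call to move; the robot and the scene stay as the last step left them, time stands still between calls to the robot, and variables do not carry over. Pictures are saved under pics/ and viewed, at most 14 in all, crops included, and the job is handed in when it is done.

Besides the shell and the picture viewer there is one more tool, called after "Call:" as a command line: name --argument value ..., lists and objects as JSON in quotes. move_arm: Moves the arm, as the interface text tells. Its arguments: {"type":"object","properties":{"targets":{"type":"string"}},"required":["targets"]}

```bash
mkdir -p pics; ls; python3 - <<'E'
from cell import read_state, cams, order, ctrl
import cv2
print(ctrl.pinch_z, read_state())
for n in("top","side"):
    d=cams.get_image(n); cv2.imwrite(f"pics/{n}0.png",d["color"][:,:,::-1]); print(n,{k:v for k,v in d.items() if k!="color"})
E
```

```text
pics
18.700000000000003 {'clock': 0.0, 'qpos': array([ 1.15321496,  0.62931619,  0.03841381,  1.51840465, -0.02701719,
        0.99628292, -0.01998577]), 'qd': array([ 2.68881079e-04,  7.34280879e-04,  2.44188484e-04, -4.36250885e-04,
       -9.09632868e-04,  1.34986447e-03, -9.00971098e-05]), 'tau': array([-5.61645465e-04, -5.63406050e+01,  1.22593280e+00, -1.93440503e+01,
        1.08871562e-02,  1.05068885e-02,  1.09699705e-06]), 'eef_pos': array([ 223.79792745, -609.57840729,  230.39624678]), 'tool_rot': array([-3.13969831e+00, -6.82195704e-06,  3.51808180e-01]), 'force': array([ 0.22890815, -0.6881349 , -0.46759924]), 'torque': array([ 0.02334401, -0.01531679, -0.08564396]), 'gripper_force': 0.0, 'width': 85.49641304128731}
top {'fovy': 50.51760939728597, 'cx': 326.95849656231485, 'cy': 194.45119240072313, 'rvec': array([ 2.1346381 , -2.12341139,  0.22839728]), 'tvec': array([-13.48109168, 502.77574847, 877.37066839])}
side {'fovy': 51.378277666046664, 'cx': 318.7842438379888, 'cy': 197.0700096485428, 'rvec': array([ 2.32673565, -0.20438676,  0.10718171]), 'tvec': array([-521.44022718,  104.87612476, 1112.65313988])}
```

View pics/top0.png

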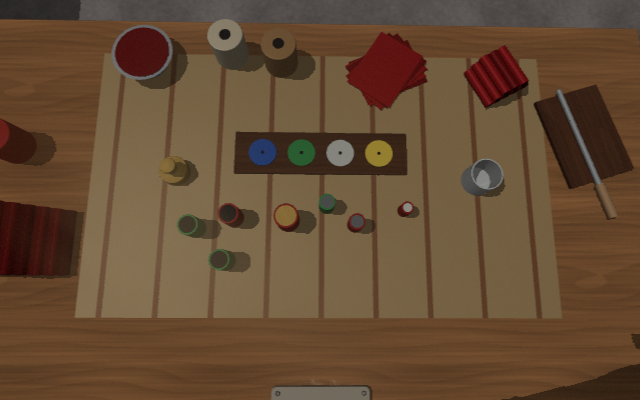

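View pics/side0.png

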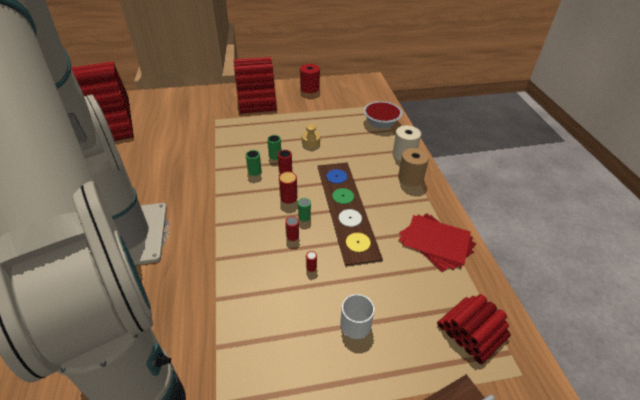

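Top view: the red tubes are a, white disc, at (405,209); b, grey, at (357,222); c, black, at (231,214); d, brass, at (286,216). The green ones at (327,203), (188,225) and (220,260) are look-alikes. Marks run blue (262,152), green, white, yellow (379,153). I'll confirm this in one enlarged crop.

```bash
cat > h.py <<'E'
import numpy as np, cv2
from cell import cams, read_state
from scipy.spatial.transform import Rotation as Ro
def cam(n):
    d=cams.get_image(n); d["R"]=Ro.from_rotvec(d["rvec"]).as_matrix()
    h,w=d["color"].shape[:2]; d["f"]=h/2/np.tan(np.radians(d["fovy"]/2)); return d
def cast(d,u,v,z):
    r=d["R"].T@np.array([(u-d["cx"])/d["f"],(v-d["cy"])/d["f"],1]); o=-d["R"].T@d["tvec"]
    return o+r*(z-o[2])/r[2]
def proj(d,p):
    q=d["R"]@np.array(p)+d["tvec"]; return q[:2]/q[2]*d["f"]+[d["cx"],d["cy"]]
E
python3 - <<'E'
from h import *
for n in("top","side"):
    d=cam(n); c=d["color"]; hsv=cv2.cvtColor(c,cv2.COLOR_RGB2HSV)
    np.save(f"pics/{n}.npy",c)
    if n=="top": 
        cv2.imwrite("pics/crop.png",cv2.resize(c[190:242,210:420,::-1],None,fx=3.8,fy=3.8,interpolation=cv2.INTER_CUBIC))
        for nm,(u,v) in dict(b=(262,152),g=(301,152),w=(340,153),y=(379,153)).items():
            print(nm,cast(d,u,v,10).round(1))
        for nm,(u,v,z) in dict(a=(407,208,50),b=(357,220,60),c=(230,213,70),d=(286,215,80)).items():
            p=cast(d,u,v,z);print(nm,p.round(1), hsv[v,u])
    H,S,V=[hsv[...,i].astype(int) for i in range(3)]
    red=(((H<8)|(H>170))&(S>140)&(V>30)).astype(np.uint8)
    k,l,st,ce=cv2.connectedComponentsWithStats(red)
    for i in range(1,k):
        if st[i][4]>25: print(n,st[i],ce[i].round(1))
E
```

```text
b [609.5 139.2  10. ]
g [610.4  49.   10. ]
w [608.9 -41.6  10. ]
y [ 609.7 -132.5   10. ]
a [ 473.8 -185.2   50. ] [ 33  17 138]
b [445.5 -75.   60. ] [30  7 74]
c [457.4 193.7  70. ] [20 75 41]
d [452.4  75.1  80. ] [ 19 147 135]
top [ 116   28   52   48 1997] [141.6  51.5]
top [ 346   32   81   78 3826] [386.5  70.1]
top [ 464   45   65   63 2200] [495.   75.5]
top [  0 119  29  44 557] [  8.6 143.3]
top [   0  201   67   74 3896] [ 27.8 238.9]
top [398 201  16  16 100] [403.9 209.8]
top [218 203  23  21 122] [229.2 213. ]
top [274 204  25  27 173] [287.7 220.2]
top [348 213  18  19 109] [354.8 223.7]
side [ 234   57   43   57 2064] [254.8  84.4]
side [  71   61   63   80 2478] [106.9  95.1]
side [300  63  20  31 528] [309.6  77.8]
side [367 103  32  17 435] [382.5 111.1]
side [278 151  14  24 232] [284.6 163. ]
side [279 176  18  28 343] [288.2 191.3]
side [ 399  214   77   58 2627] [437.9 241.4]
side [286 220  13  21 182] [292.1 231.5]
side [306 256  11  16 118] [311.1 264. ]
side [ 438  294   72   70 2858] [477.1 325.9]
```

View pics/crop.png

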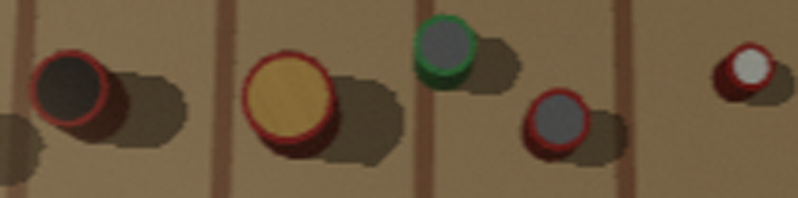

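The crop confirms red bodies with these discs: c black, crop (69,88); d brass (289,96); b grey (558,120); a white (750,66). The one with the grey disc at (445,45) is green, so it stays. Next I'll refine the disc and mark centres in both views.

```bash
python3 - <<'E'
from h import *
T=cam("top");S=cam("side")
zs=dict(a=50,b=60,c=70,d=80,bl=10,gr=10,wh=10,ye=10,gb=60)
seeds=dict(top=dict(a=(407,207),b=(357,221),c=(228,213),d=(286,215),bl=(266,156),gr=(305,156),wh=(344,157),ye=(383,157),gb=(327,201)),
 side=dict(a=(311,255),b=(292,221),c=(285,154),d=(288,178),bl=(340,179),gr=(348,199),wh=(355,221),ye=(363,246),gb=(304,202)))
P={}
for n,d in(("top",T),("side",S)):
    im=cv2.resize(d["color"],None,fx=4,fy=4,interpolation=cv2.INTER_CUBIC); im=cv2.GaussianBlur(im,(5,5),0)
    for k,(u,v) in seeds[n].items():
        m=np.zeros((im.shape[0]+2,im.shape[1]+2),np.uint8)
        cv2.floodFill(im.copy(),m,(4*u+2,4*v+2),0,(22,)*3,(22,)*3,cv2.FLOODFILL_FIXED_RANGE|4)
        c=max(cv2.findContours(m[1:-1,1:-1],0,2)[0],key=cv2.contourArea); h=cv2.convexHull(c)
        (x,y),ax,an=cv2.fitEllipse(h) if len(h)>4 else ((0,0),(0,0),0)
        u2,v2=(x+.5)/4-.5,(y+.5)/4-.5
        print(n,k,(round(u2,1),round(v2,1)),(np.array(ax)/4).round(1),cast(d,u2,v2,zs[k]).round(1))
        p=cast(d,u2,v2,zs[k])
E
```

```text
top a (407.2, 207.1) [7.9 8.3] [ 475.9 -185.7   50. ]
top b (356.7, 221.0) [12.7 13. ] [443.4 -74.4  60. ]
top c (227.6, 212.7) [16.2 16.6] [458.1 198.8  70. ]
top d (285.3, 215.1) [20.2 20.7] [452.2  76.6  80. ]
top bl (262.1, 151.7) [25.8 27.1] [610.2 139.1  10. ]
top gr (300.9, 152.1) [26.1 27.4] [610.2  49.2  10. ]
top wh (339.7, 152.5) [25.7 26.6] [610. -41.  10.]
top ye (378.4, 152.9) [25.6 26.8] [ 609.9 -131.1   10. ]
top gb (325.5, 201.4) [15.1 19.3] [485.5  -7.5  60. ]
side a (311.1, 254.9) [5.  6.3] [ 476.4 -185.9   50. ]
side b (291.7, 220.6) [7.3 9.9] [444.1 -74.1  60. ]
side c (284.2, 153.3) [5.4 9.4] [458.3 198.7  70. ]
side d (287.4, 177.0) [ 9.2 14.2] [452.7  76.4  80. ]
side bl (336.3, 175.7) [12.5 19.1] [610.7 138.   10. ]
side gr (342.7, 195.4) [14.1 20.6] [610.5  47.9  10. ]
side wh (349.7, 217.3) [15.2 21.3] [610.2 -42.2  10. ]
side ye (357.7, 241.8) [16.9 22.8] [ 610.2 -132.3   10. ]
side gb (303.8, 201.5) [ 7.5 10.8] [486.2  -9.   60. ]
```

Call:
move_arm --targets "1 0 0 0 0 0 -7;1 0 0 0 0 0 -7;1 0 0 0 0 0 -7;1 0 0 0 0 0 -7;1 0 0 0 0 0 -7"

```text
clock: 0.72
eef_pos: [224.0, -610.1, 231.3]
tool_rot: [-3.141, 0.0, 0.969]
force: [2.0, -0.7, -0.6]
width: 85.4
gripper_force: 0.0
```

Call:
move_arm --targets "1 0 0 0 0 0 -7;1 0 0 0 0 0 -7;1 0 0 0 0 0 -7;1 0 0 0 0 0 -6.9;1 0 0 0 0 0 -6.9"

```text
clock: 1.13
eef_pos: [223.8, -610.2, 231.2]
tool_rot: [-3.141, -0.0, 1.576]
force: [-0.1, -0.7, -0.4]
width: 85.3
gripper_force: 0.0
```

Call:
move_arm --targets "1 2.5 1.5 0 0 0 0;1 2.5 1.5 0 0 0 0;1 2.5 1.5 0 0 0 0;1 2.5 1.5 0 0 0 0;1 2.5 1.5 0 0 0 0"

```text
clock: 1.55
eef_pos: [299.5, -484.1, 231.3]
tool_rot: [3.142, -0.0, 1.569]
force: [0.7, -0.3, -0.2]
width: 85.6
gripper_force: 0.0
```

Call:
move_arm --targets "1 3 1.8 1 0 0 0;1 3 1.8 1 0 0 0;1 3 1.8 1 0 0 0;1 3 1.8 1 0 0 0;1 3 1.8 1 0 0 0"

```text
clock: 1.97
eef_pos: [389.8, -334.1, 181.1]
tool_rot: [3.141, 0.0, 1.569]
force: [0.6, -0.3, -0.3]
width: 85.6
gripper_force: 0.0
```

Call:
move_arm --targets "1 3 1.8 1 0 0 0;1 3 1.8 1 0 0 0;1 3 1.8 1 0 0 0;1 3 1.8 1 0 0 0;1 2.9 1.5 1 0 0 0"

```text
clock: 2.38
eef_pos: [477.7, -184.8, 131.0]
tool_rot: [3.14, 0.0, 1.57]
force: [1.2, -0.4, -0.2]
width: 85.7
gripper_force: 0.0
```

Call:
move_arm --targets "1 0 0 1 0 0 0;1 0 0 0 0 0 0;1 0 0 0 0 0 0;1 0 0 0 0 0 0"

```text
clock: 2.72
eef_pos: [475.8, -188.0, 121.6]
tool_rot: [-3.141, 0.001, 1.568]
force: [0.1, 0.1, -0.2]
width: 85.5
gripper_force: 0.0
```

Call:
move_arm --targets "1 0 0 3 0 0 0;1 0 0 3 0 0 0;1 0 0 3 0 0 0;1 0 0 2 0 0 0;1 0 0 0 0 0 0"

```text
clock: 3.13
eef_pos: [473.7, -187.5, 8.7]
tool_rot: [-3.136, -0.001, 1.567]
force: [-0.5, -0.1, -0.2]
width: 85.8
gripper_force: 0.0
```

Call:
move_arm --targets "1 0 0 0 0 0 0;1 0 0 0 0 0 0"

```text
clock: 3.3
eef_pos: [477.0, -187.6, 12.6]
tool_rot: [3.14, 0.001, 1.568]
force: [0.3, 0.8, 0.1]
width: 85.6
gripper_force: 0.0
```

```bash
python3 - <<'E'
from h import *
d=cam("side");print(read_state()["eef_pos"]);c=d["color"]
e=cam("top")["color"];print(read_state()["eef_pos"])
A=cv2.resize(c[200:310,250:370,::-1],(400,367));B=cv2.resize(e[150:260,350:470,::-1],(400,367))
cv2.imwrite("pics/a1.png",np.hstack([A,B]))
E
```

```text
[ 477.33176571 -187.45462449   12.94325959]
[ 477.4645709  -187.33897376   13.01657734]
```

View pics/a1.png

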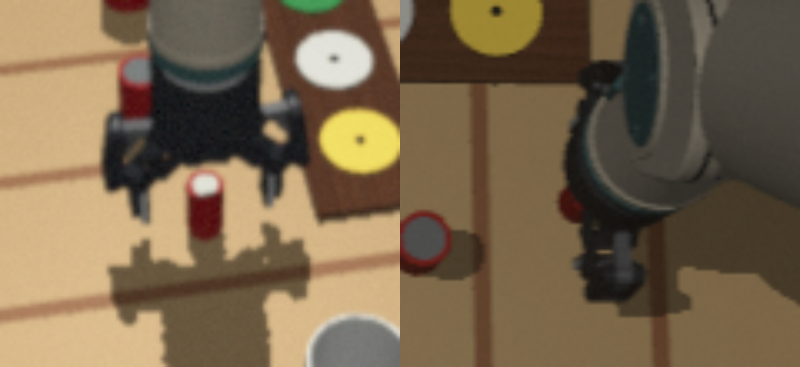

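Tube a, side crop (205,205), stands between the fingers at (145,200) and (270,190). Now I'll close on it.

Call:
move_arm --targets "1 0.15 -0.1 0 0 0 0;-1 0 0 0 0 0 0;-1 0 0 0 0 0 0;-1 0 0 0 0 0 0;-1 0 0 0 0 0 0"

```text
clock: 3.82
eef_pos: [475.5, -184.9, 11.5]
tool_rot: [3.141, 0.0, 1.57]
force: [-0.3, 0.6, -0.1]
width: 38.5
gripper_force: 0.0
```

Call:
move_arm --targets "-1 0 0 0 0 0 0;-1 0 0 0 0 0 0;-1 0 0 0 0 0 0;-1 0 0 0 0 0 0;-1 0 0 0 0 0 0"

```text
clock: 4.23
eef_pos: [475.4, -184.9, 11.6]
tool_rot: [3.141, 0.0, 1.57]
force: [-0.4, 0.5, 5.3]
width: 26.8
gripper_force: 58.9
```

Call:
move_arm --targets "-1 0 0 -1.5 0 0 0;-1 0 0 -1.5 0 0 0;-1 0 0 -1.5 0 0 0;-1 0 0 -1.5 0 0 0;-1 0 0 0 0 0 0"

```text
clock: 4.65
eef_pos: [476.8, -185.4, 73.3]
tool_rot: [3.138, 0.001, 1.57]
force: [0.9, 0.9, -0.4]
width: 26.9
gripper_force: 59.0
```

Call:
move_arm --targets "-1 1.1 2.7 0 0 0 0;-1 1.1 2.7 0 0 0 0;-1 1.1 2.7 0 0 0 0;-1 1.1 2.7 0 0 0 0;-1 1.0 2.7 0 0 0 0"

```text
clock: 5.07
eef_pos: [611.1, -130.1, 70.3]
tool_rot: [-3.14, -0.0, 1.57]
force: [-0.1, -0.5, -0.6]
width: 26.8
gripper_force: 59.1
```

Call:
move_arm --targets "-1 0 0 1.5 0 0 0;-1 0 0 1.5 0 0 0;-1 0 0 0 0 0 0;-1 0 0 0 0 0 0;-1 0 0 0 0 0 0"

```text
clock: 5.48
eef_pos: [610.1, -131.2, 41.2]
tool_rot: [-3.141, 0.0, 1.57]
force: [0.4, -0.3, -0.6]
width: 26.8
gripper_force: 59.1
```

```bash
python3 - <<'E'
from h import *
d=cam("side");s=read_state();print(s["eef_pos"],s["width"]);c=d["color"]
cv2.imwrite("pics/a2.png",cv2.resize(c[160:280,290:420,::-1],(650,600),interpolation=cv2.INTER_CUBIC))
for z in (30,80): print(proj(d,(610,-131.7,z)))
E
```

```text
[ 610.53444983 -131.30233093   41.7575277 ] 26.711114324677197
[358.1654212  236.62797518]
[359.74590082 223.60781423]
```

View pics/a2.png

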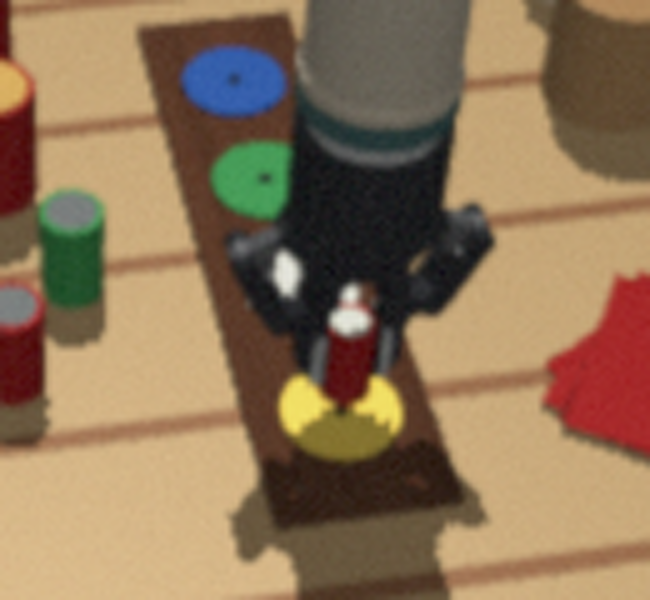

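The held tube's disc is at pixel (360.2,223.8), against the expected (359.7,223.6), so it is within 1 mm. I'll lower it and release.

Call:
move_arm --targets "-1 0 0 1 0 0 0;-1 0 0 0.6 0 0 0;-1 0 0 0.35 0 0 0;-1 0 0 0 0 0 0;-1 0 0 0 0 0 0"

```text
clock: 5.95
eef_pos: [610.3, -131.0, 21.7]
tool_rot: [-3.141, 0.0, 1.57]
force: [-1.1, 0.5, 0.4]
width: 26.6
gripper_force: 59.1
```

Call:
move_arm --targets "0.7 0 0 0 0 0 0;0.7 0 0 0 0 0 0;0.7 0 0 0 0 0 0;0.7 0 0 0 0 0 0;0.7 0 0 0 0 0 0"

```text
clock: 6.37
eef_pos: [610.4, -131.0, 21.8]
tool_rot: [3.142, -0.0, 1.57]
force: [0.1, -0.3, 0.1]
width: 72.3
gripper_force: 0.0
```

Call:
move_arm --targets "0.7 0 0 0 0 0 0;0.7 0 0 -2 0 0 0;0.7 0 0 -3 0 0 0;0.7 0 0 -3 0 0 0;0.7 0 0 -3 0 0 0"

```text
clock: 6.78
eef_pos: [610.0, -130.9, 132.8]
tool_rot: [-3.141, -0.0, 1.57]
force: [0.3, 0.4, 1.0]
width: 72.7
gripper_force: 0.0
```

Call:
move_arm --targets "0.9 1 -2.8 0 0 0 0;0.9 1 -2.8 0 0 0 0;0.9 1 -2.8 0 0 0 0;0.9 1 -2.8 0 0 0 0;0.9 1 -2.8 0 0 0 0"

```text
clock: 7.2
eef_pos: [469.1, -80.5, 132.1]
tool_rot: [3.141, 0.0, 1.57]
force: [-0.4, -0.0, -0.2]
width: 81.1
gripper_force: 0.0
```

Call:
move_arm --targets "0.9 0.65 -2.6 0 0 0 0;0.9 0 0 2 0 0 0;0.9 0 0 0 0 0 0;0.9 0 0 0 0 0 0;0.9 0 0 0 0 0 0"

```text
clock: 7.62
eef_pos: [445.8, -74.5, 112.2]
tool_rot: [3.14, 0.0, 1.57]
force: [1.0, -0.3, 0.6]
width: 81.3
gripper_force: 0.0
```

Call:
move_arm --targets "0.9 0 0 3 0 0 0;0.9 0 0 3 0 0 0;0.9 0 0 3 0 0 0;0.9 0 0 0.5 0 0 0;0.9 0 0 0 0 0 0"

```text
clock: 8.03
eef_pos: [444.5, -76.0, 26.5]
tool_rot: [-3.139, 0.004, 1.57]
force: [-0.1, -0.3, -0.2]
width: 81.0
gripper_force: 0.0
```

Call:
move_arm --targets "0.9 0 0 0 0 0 0;0.9 0 0 0 0 0 0;0.9 0 0 0 0 0 0"

```text
clock: 8.28
eef_pos: [445.2, -76.1, 28.6]
tool_rot: [3.141, 0.005, 1.569]
force: [-0.2, 0.2, -0.5]
width: 81.2
gripper_force: 0.0
```

Call:
move_arm --targets "-1 0 0 0 0 0 0;-1 0 0 0 0 0 0;-1 0 0 0 0 0 0;-1 0 0 0 0 0 0;-1 0 0 0 0 0 0"

```text
clock: 8.7
eef_pos: [444.3, -75.9, 28.2]
tool_rot: [-3.141, 0.005, 1.57]
force: [-0.3, -0.7, 5.7]
width: 35.1
gripper_force: 59.3
```

Call:
move_arm --targets "-1 0 0 0 0 0 0;-1 0 0 0 0 0 0;-1 0 0 0 0 0 0;-1 0 0 0 0 0 0;-1 0 0 0 0 0 0"

```text
clock: 9.12
eef_pos: [444.3, -75.9, 28.2]
tool_rot: [-3.141, 0.004, 1.57]
force: [-1.9, 0.1, 6.8]
width: 34.7
gripper_force: 59.2
```

Call:
move_arm --targets "-1 0 0 -2 0 0 0;-1 0 0 -2 0 0 0;-1 0 0 -2 0 0 0;-1 0 0 -2 0 0 0;-1 0 0 0 0 0 0"

```text
clock: 9.53
eef_pos: [446.1, -75.7, 110.5]
tool_rot: [3.138, 0.005, 1.57]
force: [0.1, 0.2, -0.4]
width: 34.7
gripper_force: 59.8
```

Call:
move_arm --targets "-1 0.6 2.8 0 0 0 0;-1 0.6 2.8 0 0 0 0;-1 0.6 2.8 0 0 0 0;-1 0.6 2.8 0 0 0 0;-1 0.6 2.8 0 0 0 0"

```text
clock: 9.95
eef_pos: [585.0, -45.5, 106.7]
tool_rot: [-3.139, 0.004, 1.57]
force: [0.1, 0.3, -0.8]
width: 34.4
gripper_force: 59.9
```

Call:
move_arm --targets "-1 0.2 2.6 0 0 0 0;-1 0 0 2 0 0 0;-1 0 0 2 0 0 0;-1 0 0 0 0 0 0;-1 0 0 0 0 0 0"

```text
clock: 10.37
eef_pos: [608.6, -43.9, 65.8]
tool_rot: [-3.136, 0.004, 1.57]
force: [0.1, 0.8, -0.7]
width: 34.4
gripper_force: 60.0
```

```bash
python3 - <<'E'
from h import *
d=cam("side");s=read_state();print(s["eef_pos"],s["tool_rot"],s["width"]);c=d["color"]
cv2.imwrite("pics/b2.png",cv2.resize(c[140:260,290:420,::-1],(650,600),interpolation=cv2.INTER_CUBIC))
print(proj(d,(610.1,-41.6,s["eef_pos"][2]-28.2+60)))
E
```

```text
[609.62925768 -43.78468346  66.96542246] [-3.13866117  0.0042304   1.5701621 ] 34.484973557705764
[351.84757206 194.05626052]
```

View pics/b2.png

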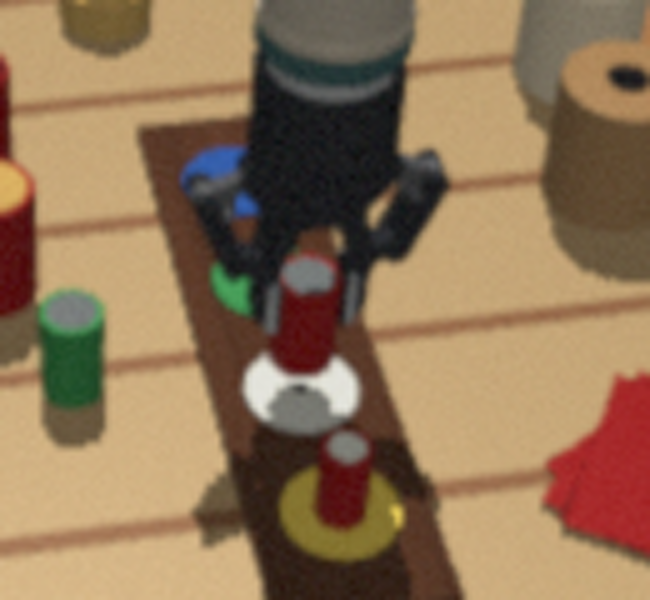

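Tube a stands on yellow. Held b has its disc at about (351.4,194.2), against the expected (351.8,194.1). Lowering.

Call:
move_arm --targets "-1 0.05 0.05 1.5 0 0 0;-1 0 0 0.9 0 0 0;-1 0 0 0 0 0 0;-1 0 0 0 0 0 0;-1 0 0 0 0 0 0"

```text
clock: 10.83
eef_pos: [611.1, -43.5, 44.1]
tool_rot: [-3.141, 0.004, 1.57]
force: [0.4, 0.1, 0.0]
width: 34.8
gripper_force: 60.0
```

Call:
move_arm --targets "-1 0 0 0 0 0 0;-1 0 0 0 0 0 0"

```text
clock: 11.0
eef_pos: [611.1, -43.5, 44.0]
tool_rot: [-3.141, 0.004, 1.57]
force: [-0.3, 0.2, -0.5]
width: 34.7
gripper_force: 60.0
```

Call:
move_arm --targets "-1 0 -0.1 0.35 0 0 0;-1 0 0 0.2 0 0 0;-1 0 0 0 0 0 0;-1 0 0 0 0 0 0;-1 0 0 0 0 0 0"

```text
clock: 11.42
eef_pos: [609.7, -43.5, 38.3]
tool_rot: [-3.14, 0.005, 1.57]
force: [-1.4, 0.3, 5.1]
width: 34.3
gripper_force: 60.3
```

Call:
move_arm --targets "0.7 0 0 0 0 0 0;0.7 0 0 0 0 0 0;0.7 0 0 0 0 0 0;0.7 0 0 0 0 0 0;0.7 0 0 0 0 0 0"

```text
clock: 11.83
eef_pos: [609.6, -43.5, 37.6]
tool_rot: [-3.14, 0.004, 1.57]
force: [-0.4, 0.5, 0.3]
width: 72.1
gripper_force: 0.0
```

Call:
move_arm --targets "0.9 0 0 0 0 0 0;0.9 0 0 -2 0 0 0;0.9 0 0 -3 0 0 0;0.9 0 0 -3 0 0 0;0.9 0 0 -3 0 0 0"

```text
clock: 12.25
eef_pos: [609.4, -42.9, 148.7]
tool_rot: [-3.139, 0.004, 1.57]
force: [0.5, -0.5, 0.2]
width: 81.1
gripper_force: 0.0
```

Call:
move_arm --targets "0.9 3 -1.9 0 0 0 0;0.9 3 -1.9 0 0 0 0;0.9 3 -1.9 0 0 0 0;0.9 3 -1.9 0 0 0 0;0.9 3 -1.9 0 0 0 0"

```text
clock: 12.67
eef_pos: [513.9, 108.2, 147.5]
tool_rot: [-3.14, 0.004, 1.569]
force: [0.5, 0.3, 0.6]
width: 81.1
gripper_force: 0.0
```

Call:
move_arm --targets "0.9 3 -1.9 0 0 0 0;0.9 3 -1.9 0 0 0 0;0.9 3.2 -1.8 0 0 0 0;0.9 0 0 0 0 0 0;0.9 0 0 0 0 0 0"

```text
clock: 13.08
eef_pos: [457.8, 201.8, 147.3]
tool_rot: [-3.14, 0.003, 1.576]
force: [-0.2, -1.5, -0.9]
width: 81.4
gripper_force: 0.0
```

Call:
move_arm --targets "0.9 0 0 2 0 0 0;0.9 0 0 0 0 0 0;0.9 0 0 0 0 0 0"

```text
clock: 13.33
eef_pos: [459.0, 197.4, 126.5]
tool_rot: [-3.138, 0.006, 1.568]
force: [-0.5, 0.3, 0.5]
width: 81.0
gripper_force: 0.0
```

Call:
move_arm --targets "0.9 0.1 0 3 0 0 0;0.9 0 0 3 0 0 0;0.9 0 0 2.5 0 0 0;0.9 0 0 1.5 0 0 0;0.9 0 0 0 0 0 0"

```text
clock: 13.75
eef_pos: [457.9, 197.9, 24.9]
tool_rot: [-3.136, 0.007, 1.569]
force: [-0.5, -0.4, -0.3]
width: 81.2
gripper_force: 0.0
```

Call:
move_arm --targets "0.9 0 0 0 0 0 0;0.9 0 0 0 0 0 0;0.9 0 0 0 0 0 0"

```text
clock: 14.0
eef_pos: [460.0, 199.9, 28.4]
tool_rot: [3.141, 0.003, 1.569]
force: [0.6, 0.3, 0.2]
width: 81.1
gripper_force: 0.0
```

Call:
move_arm --targets "-1 0 0 0 0 0 0;-1 0 0 0 0 0 0;-1 0 0 0 0 0 0;-1 0 0 0 0 0 0;-1 0 0 0 0 0 0"

```text
clock: 14.42
eef_pos: [459.3, 199.7, 27.9]
tool_rot: [-3.141, 0.004, 1.57]
force: [-0.5, 0.1, 6.6]
width: 43.0
gripper_force: 60.2
```

Call:
move_arm --targets "-1 0 0 0 0 0 0;-1 0 0 0 0 0 0;-1 0 0 0 0 0 0;-1 0 0 0 0 0 0"

```text
clock: 14.75
eef_pos: [459.3, 199.7, 27.9]
tool_rot: [-3.141, 0.004, 1.57]
force: [-0.8, -0.4, 6.6]
width: 43.2
gripper_force: 60.2
```

Call:
move_arm --targets "-1 0 0 -2 0 0 0;-1 0 0 -2 0 0 0;-1 0 0 -2 0 0 0;-1 0 0 -2 0 0 0;-1 0 0 0 0 0 0"

```text
clock: 15.17
eef_pos: [460.9, 201.1, 110.3]
tool_rot: [3.138, 0.001, 1.57]
force: [0.5, 1.2, 0.4]
width: 42.7
gripper_force: 61.0
```

Call:
move_arm --targets "-1 -2.1 2.2 0 0 0 0;-1 -2.1 2.2 0 0 0 0;-1 -2.1 2.2 0 0 0 0;-1 -2.1 2.2 0 0 0 0;-1 -2.1 2.2 0 0 0 0"

```text
clock: 15.58
eef_pos: [569.4, 93.5, 106.8]
tool_rot: [-3.139, 0.005, 1.57]
force: [-0.4, 0.2, 0.4]
width: 43.4
gripper_force: 61.0
```

Call:
move_arm --targets "-1 -2.1 2.1 0 0 0 0;-1 -2.4 2 0 0 0 0;-1 0 0 2 0 0 0;-1 0 0 2 0 0 0;-1 0 0 0 0 0 0"

```text
clock: 16.0
eef_pos: [606.8, 48.1, 63.3]
tool_rot: [-3.133, 0.006, 1.569]
force: [-1.4, -0.4, 0.2]
width: 43.0
gripper_force: 61.1
```

Call:
move_arm --targets "-1 0 0 1 0 0 0;-1 0 0 0 0 0 0;-1 0 0 0 0 0 0;-1 0 0 0 0 0 0"

```text
clock: 16.33
eef_pos: [610.2, 50.2, 58.2]
tool_rot: [-3.141, 0.004, 1.571]
force: [0.4, 0.7, -1.2]
width: 42.9
gripper_force: 61.1
```

```bash
python3 - <<'E'
from h import *
d=cam("side");s=read_state();print(s["eef_pos"],s["tool_rot"],s["width"]);c=d["color"]
cv2.imwrite("pics/c2.png",cv2.resize(c[130:250,290:420,::-1],(650,600),interpolation=cv2.INTER_CUBIC))
print(proj(d,(610.3,48.6,s["eef_pos"][2]-27.9+70)))
E
```

```text
[610.32511844  50.0990958   58.35221777] [-3.14156687  0.00399596  1.5705543 ] 42.92076130832572
[344.32541022 171.81190311]
```

View pics/c2.png

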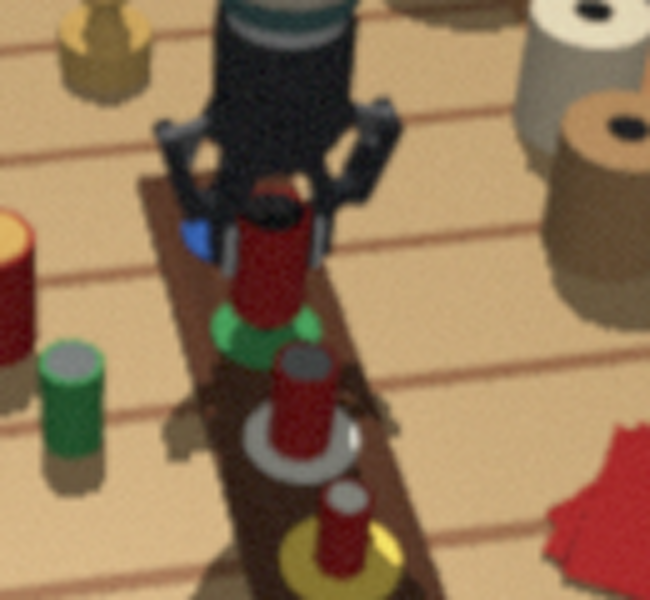

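Held c has its disc at about (344.2,171.6), against the expected (344.3,171.8). Tube b stands on white. Lowering c.

Call:
move_arm --targets "-1 -0.05 0 1 0 0 0;-1 0 0 0.7 0 0 0;-1 0 0 0.3 0 0 0;-1 0 0 0 0 0 0;-1 0 0 0 0 0 0"

```text
clock: 16.8
eef_pos: [609.4, 48.8, 37.9]
tool_rot: [-3.139, 0.005, 1.57]
force: [-2.7, -1.2, 7.3]
width: 43.0
gripper_force: 61.4
```

Call:
move_arm --targets "-1 0 0 0 0 0 0;-1 0 0 0 0 0 0"

```text
clock: 16.97
eef_pos: [609.4, 48.8, 37.9]
tool_rot: [-3.14, 0.005, 1.57]
force: [-2.0, 0.1, 7.5]
width: 42.6
gripper_force: 61.4
```

Call:
move_arm --targets "0.9 0 0 0 0 0 0;0.9 0 0 0 0 0 0;0.9 0 0 0 0 0 0;0.9 0 0 0 0 0 0;0.9 0 0 0 0 0 0"

```text
clock: 17.38
eef_pos: [609.6, 49.0, 37.1]
tool_rot: [-3.14, 0.004, 1.57]
force: [-0.8, -0.1, -0.0]
width: 81.3
gripper_force: 0.0
```

Call:
move_arm --targets "1 0 0 0 0 0 0;1 0 0 -2 0 0 0;1 0 0 -3 0 0 0;1 0 0 -3 0 0 0;1 0 0 -3 0 0 0"

```text
clock: 17.8
eef_pos: [609.5, 49.6, 148.3]
tool_rot: [-3.139, 0.004, 1.57]
force: [0.5, -0.0, 0.1]
width: 85.4
gripper_force: 0.0
```

Call:
move_arm --targets "1 0.5 -2.6 0 0 0 0;1 0.5 -2.6 0 0 0 0;1 0.5 -2.6 0 0 0 0;1 0.5 -2.6 0 0 0 0;1 0.5 -2.6 0 0 0 0"

```text
clock: 18.22
eef_pos: [478.7, 74.7, 147.7]
tool_rot: [-3.14, 0.004, 1.57]
force: [-0.2, 0.7, 0.4]
width: 85.4
gripper_force: 0.0
```

Call:
move_arm --targets "1 0.2 -2.6 0 0 0 0;1 0 0 0 0 0 0;1 0 0 2 0 0 0;1 0 0 0 0 0 0;1 0 0 0 0 0 0"

```text
clock: 18.63
eef_pos: [453.7, 76.4, 127.3]
tool_rot: [-3.139, 0.005, 1.57]
force: [0.9, 0.7, -0.5]
width: 85.2
gripper_force: 0.0
```

Call:
move_arm --targets "1 0 0 0 0 0 0;1 0 0 0 0 0 0"

```text
clock: 18.8
eef_pos: [454.5, 76.7, 128.0]
tool_rot: [-3.141, 0.004, 1.57]
force: [-1.0, -0.4, -0.2]
width: 85.2
gripper_force: 0.0
```

Call:
move_arm --targets "1 0 -0.15 3 0 0 0;1 0 0 3 0 0 0;1 0 0 2 0 0 0;1 0 0 1.3 0 0 0;1 0 0 0 0 0 0"

```text
clock: 19.22
eef_pos: [451.3, 75.9, 32.7]
tool_rot: [-3.137, 0.005, 1.57]
force: [-0.0, 0.4, -0.8]
width: 85.4
gripper_force: 0.0
```

Call:
move_arm --targets "1 0 0 0 0 0 0;1 0 0 0 0 0 0;1 0 0 0 0 0 0"

```text
clock: 19.47
eef_pos: [453.2, 76.3, 35.6]
tool_rot: [3.141, 0.004, 1.57]
force: [-0.2, 0.5, -0.1]
width: 85.3
gripper_force: 0.0
```

Call:
move_arm --targets "-1 0 0 0 0 0 0;-1 0 0 0 0 0 0;-1 0 0 0 0 0 0;-1 0 0 0 0 0 0;-1 0 0 0 0 0 0"

```text
clock: 19.88
eef_pos: [452.7, 76.1, 35.4]
tool_rot: [-3.141, 0.004, 1.57]
force: [-0.3, -0.2, 8.4]
width: 50.8
gripper_force: 61.1
```

Call:
move_arm --targets "-1 0 0 0 0 0 0;-1 0 0 0 0 0 0;-1 0 0 0 0 0 0;-1 0 0 0 0 0 0"

```text
clock: 20.22
eef_pos: [452.6, 76.2, 35.3]
tool_rot: [-3.141, 0.004, 1.57]
force: [-0.5, -0.0, 6.9]
width: 51.1
gripper_force: 61.1
```

Call:
move_arm --targets "-1 0 0 -2.3 0 0 0;-1 0 0 -2.3 0 0 0;-1 0 0 -2.3 0 0 0;-1 0 0 -2 0 0 0;-1 0 0 0 0 0 0"

```text
clock: 20.63
eef_pos: [454.5, 77.0, 126.7]
tool_rot: [3.137, 0.003, 1.57]
force: [-0.0, -0.6, -0.6]
width: 51.1
gripper_force: 62.7
```

Call:
move_arm --targets "-1 1.1 2.6 0 0 0 0;-1 1.1 2.6 0 0 0 0;-1 1.1 2.6 0 0 0 0;-1 1.1 2.6 0 0 0 0;-1 1.1 2.6 0 0 0 0"

```text
clock: 21.05
eef_pos: [583.1, 131.5, 122.2]
tool_rot: [-3.139, 0.005, 1.57]
force: [-0.4, 0.4, -0.9]
width: 50.8
gripper_force: 62.8
```

Call:
move_arm --targets "-1 0.7 2.6 0 0 0 0;-1 0 0 0 0 0 0;-1 0 0 2 0 0 0;-1 0 0 2 0 0 0;-1 0 0 1.5 0 0 0"

```text
clock: 21.47
eef_pos: [607.0, 137.4, 65.7]
tool_rot: [-3.137, 0.005, 1.57]
force: [-0.2, 0.6, 0.1]
width: 51.0
gripper_force: 62.9
```

Call:
move_arm --targets "-1 0 0 0 0 0 0;-1 0 0 0 0 0 0;-1 0 0 0 0 0 0;-1 0 0 0 0 0 0"

```text
clock: 21.8
eef_pos: [609.1, 138.4, 69.1]
tool_rot: [3.141, 0.004, 1.57]
force: [0.2, -0.5, 0.0]
width: 50.7
gripper_force: 62.9
```

```bash
python3 - <<'E'
from h import *
d=cam("side");s=read_state();print(s["eef_pos"],s["tool_rot"],s["width"]);c=d["color"]
cv2.imwrite("pics/d2.png",cv2.resize(c[110:230,280:410,::-1],(650,600),interpolation=cv2.INTER_CUBIC))
print(proj(d,(610.4,138.6,s["eef_pos"][2]-35.3+80)))
E
```

```text
[609.10690896 138.38584756  69.19707893] [3.14116155 0.00365852 1.56984155] 50.775236269843646
[337.73855485 148.68894418]
```

View pics/d2.png

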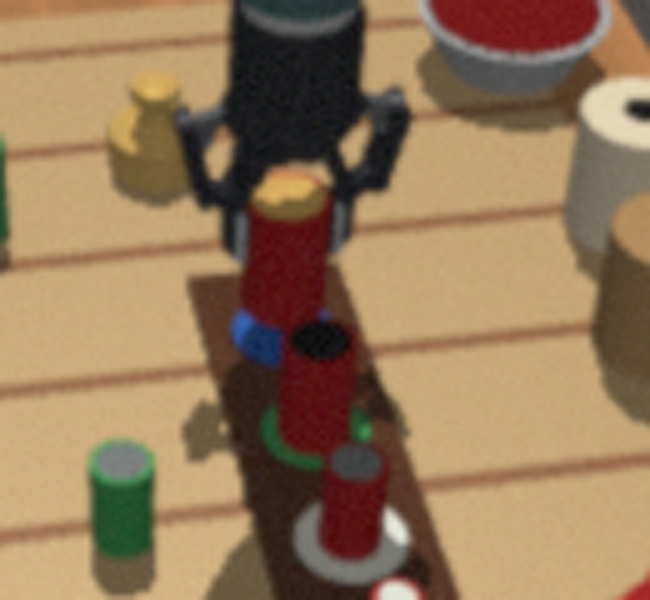

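Held d has its disc at about (337.6,148.6), against the expected (337.7,148.7). Tube c stands on green. Lowering d.

Call:
move_arm --targets "-1 0 0.1 1 0 0 0;-1 0 0 0.8 0 0 0;-1 0 0 0.5 0 0 0;-1 0 0 0 0 0 0;-1 0 0 0 0 0 0"

```text
clock: 22.27
eef_pos: [609.1, 137.7, 45.4]
tool_rot: [-3.14, 0.005, 1.57]
force: [-2.5, -1.5, 8.5]
width: 50.7
gripper_force: 63.1
```

Call:
move_arm --targets "-1 0 0 0 0 0 0;-1 0 0 0 0 0 0"

```text
clock: 22.43
eef_pos: [609.1, 137.7, 45.5]
tool_rot: [-3.14, 0.005, 1.57]
force: [-2.3, -1.4, 7.2]
width: 50.8
gripper_force: 63.1
```

Touching down lightly. Now I'll release, rise, back away and check.

Call:
move_arm --targets "1 0 0 0 0 0 0;1 0 0 0 0 0 0;1 0 0 0 0 0 0;1 0 0 0 0 0 0;1 0 0 0 0 0 0"

```text
clock: 22.85
eef_pos: [609.2, 138.1, 44.7]
tool_rot: [-3.14, 0.004, 1.57]
force: [-0.4, -0.3, 0.2]
width: 85.3
gripper_force: 0.0
```

Call:
move_arm --targets "1 0 0 0 0 0 0;1 0 0 -2 0 0 0;1 0 0 -3 0 0 0;1 0 0 -3 0 0 0;1 0 0 -3 0 0 0"

```text
clock: 23.27
eef_pos: [609.1, 138.5, 156.0]
tool_rot: [-3.139, 0.004, 1.57]
force: [0.7, -0.1, 0.9]
width: 85.0
gripper_force: 0.0
```

Call:
move_arm --targets "1 3 -1.5 -1 0 0 0;1 3 -1.5 -1 0 0 0;1 3 -1.5 -1 0 0 0;1 3 -1.5 -1 0 0 0;1 3 -1.5 -1 0 0 0"

```text
clock: 23.68
eef_pos: [533.8, 290.0, 205.2]
tool_rot: [-3.14, 0.004, 1.57]
force: [0.4, 0.8, -0.6]
width: 85.1
gripper_force: 0.0
```

Call:
move_arm --targets "1 3 -1.5 0 0 0 0;1 3 -1.5 0 0 0 0;1 3 -1.5 0 0 0 0;1 0 0 0 0 0 0;1 0 0 0 0 0 0"

```text
clock: 24.1
eef_pos: [487.8, 381.6, 204.3]
tool_rot: [-3.139, 0.003, 1.575]
force: [0.3, -0.7, 0.6]
width: 84.8
gripper_force: 0.0
```

```bash
python3 - <<'E'
from h import *
T=cam("top");S=cam("side")
cv2.imwrite("pics/end.png",np.hstack([cv2.resize(x["color"][y:y+150,u:u+200,::-1],(400,300)) for x,y,u in((T,90,230),(S,120,260))]))
m=dict(a=(610,-131.7,60),b=(610.1,-41.6,70),c=(610.3,48.6,80),d=(610.4,138.6,90))
for n,d in(("top",T),("side",S)):
    im=cv2.GaussianBlur(cv2.resize(d["color"],None,fx=4,fy=4,interpolation=cv2.INTER_CUBIC),(5,5),0)
    for k,p in m.items():
        u,v=proj(d,p); M=np.zeros((im.shape[0]+2,im.shape[1]+2),np.uint8)
        cv2.floodFill(im.copy(),M,(int(4*u+2),int(4*v+2)),0,(22,)*3,(22,)*3,cv2.FLOODFILL_FIXED_RANGE|4)
        c=max(cv2.findContours(M[1:-1,1:-1],0,2)[0],key=cv2.contourArea)
        (x,y),ax,an=cv2.fitEllipse(cv2.convexHull(c)); q=cast(d,(x+.5)/4-.5,(y+.5)/4-.5,p[2])
        print(n,k,(np.array(ax)/4).round(1),(q-p)[:2].round(1))
E
```

```text
top a [7.7 8. ] [-0.3 -0.3]
top b [11.8 12.8] [-1.  -0.5]
top c [15.4 15.8] [-1.7 -0.7]
top d [19.  20.1] [-1.8 -0.5]
side a [4.3 6.1] [-0.1  0. ]
side b [6.5 9.3] [-1.  -0.2]
side c [ 6.5 10.3] [-0.9 -0.8]
side d [ 7.9 13.1] [-1.3 -0.3]
```

View pics/end.png

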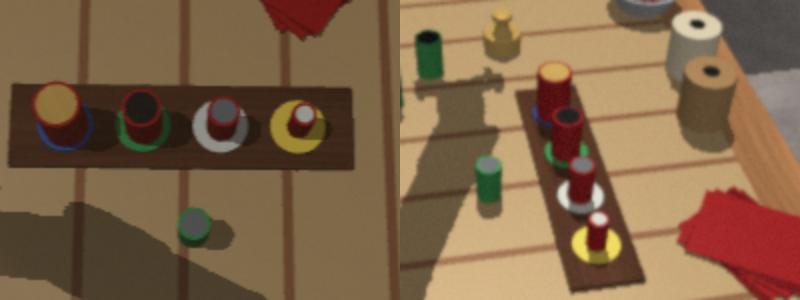

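All four tubes stand on their marks: d on blue (60,105), c on green (142,105), b on white (222,110) and a on yellow (303,115). Each is within 2 mm of centre, and the weight and the green look-alikes in view are untouched.

```bash
python3 -c "
from cell import order;print(order.finish_job())"
```

```text
the job is handed in; nothing more can be done
None
```

Job handed in at about 24 s: tubes a, b, c and d stand upright on the yellow, white, green and blue marks, each measured within about 2 mm of centre, with the gripper open and clear and the tin and weight never approached.

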